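# Dress the lift bracket and hold its lever over it

## Robot

A 7-joint arm with a two-finger parallel gripper is mounted at the origin on the work surface. World frame = base frame: x ahead of the robot, y to its left, z up, the work surface at z = 0. Lengths are in mm, angles in rad, forces in N, time in s.
With the tool pointing down it reaches from about 400 to 875 mm from the base axis. Payload 4.4 kg.
Tool frame: the origin (TCP) lies between the finger pads; the fingertips stand ctrl.tcp_to_tips ahead of it and the grasp point (between the pads) lies 8 mm behind it (ctrl.tcp_to_tips is the distance from the TCP to the fingertips, in mm); z points along the fingers, y is the direction in which the jaws open and shut (so a half turn about z gives the same grasp; the last joint's range is limited). The gripper opens to 85 mm and grips with 20 to 120 N. Pads are 22 mm wide; open, the fingers measure 114 mm over their backs; the gripper's body (76 mm by 85 mm) begins 54 mm behind the grasp point. The pads swing forward as they close: fully open they stand 13 mm farther back than shut.
Start: joints at [1.237, 0.628, 0.038, 1.517, -0.027, 0.996, -0.02], TCP at [172.024, -626.838, 242.313] pointing down, gripper open.
Joint ranges: [-3.06, 3.06], [-0.37, 2.12], [-1.25, 1.32], [0.18, 2.47], [-1.1, 4.24], [0.23, 1.98], [-2.94, 2.94]. Speed limits (rad/s): [2.57, 2.57, 3.14, 3.14, 3.14, 3.14, 3.14].

## Interface

Orientations are given as [roll, pitch, yaw] about the fixed x, y, z axes, in that order (R = Rz(yaw) Ry(pitch) Rx(roll)).
In Python, from cell import ctrl gives the robot as it stands.
- The arm moves only by the tool send_rows, never from a script. Its argument "rows" is a list of rows, each an object of numbers: "x", "y", "z": the shift along the world's x, y, z in cm; "roll": the turn about the world's z in degrees; "claw": the closure, from 0 (fully open) to 1 (shut). A call has 1 to 5 rows; each row is the pose to reach, as a shift and turn from the pose commanded when the call began; what a row does not reach only later rows make up. A row lasts 1/12 s, in which the tool goes at most 41.7 mm and 7.16 degrees, less where a joint would pass 70% of its speed; a pose out of reach is approached as far as the arm can. A call with a gripper value outside its range is refused whole. The fingers move at their own pace and stop on an object; the grip force is fixed at half the most. Time passes only in rows, so rows that repeat a pose let the fingers close. It gives the time, the measured TCP pose, the force and the opening at its end, in the units of the state.
- ctrl.read_state(): the state, without advancing time (a new reading comes with each control period).
- ctrl.get_image(name): name is "scene" or "top"; returns (picture, depth): 384x512x3 uint8, blue, green, red; 384x512 float32, mm along the optical axis (not along the pixel's ray), 0 where there is no reading.
- ctrl.get_calibration(name): a dict with "intrinsics" (3x3 intrinsics, pixels), "T" (4x4, takes a point from camera to world coordinates). Camera axes: x right, y down, z forward; pixel columns grow to the right and rows downward; lengths in mm; the calibration is good to about 2 mm. A picture is of the moment at which its call begins. get_calibration takes no time and is no camera call.
- ctrl.finish_job(): hands the job in, once; it reports no verdict.
Trained networks look in the newest picture that a camera, given by its name, has taken for a name from the list of things; names that differ only in an ending like _2 or _b are one class to them, and where a whole thing is asked for, a point or a joint stands for the part that bears it (a point fixed in the world has none). Each returns a list of dicts, best first, with "confidence" (0 to 1); they miss things now and then, are a little off and sometimes report something else, mostly with a low value. They report only what shows in the picture. A call takes as long as a camera call. They do not tell look-alikes from the thing itself.
- ctrl.recognise(camera, query): "uv" ([column, row] in pixels, amid what is visible of it).
- ctrl.regions_of(camera, query): "region" (384x512 bool, what is visible of it) and "uv" ([column, row] in pixels, amid what is visible of it).
- ctrl.place_of(camera, query): "uv" ([column, row] in pixels: a listed point, or the origin of a listed thing).
The state is a dict: "clock": time; "qpos": joint angles; "qd": joint speeds; "tau": joint torques, N m; "eef_pos": TCP position; "tool_rot": TCP orientation; "force": force on the tool from outside, world axes, zero at the start; "torque": the same for the moment, N m; "width": finger opening in mm.
Only numpy, scipy, OpenCV 4.12 (cv2) and the standard library are available. Lean on these libraries where they do the work, as an engineer would, in place of code of your own. Each camera call takes 0.05 s, during which the arm holds its last target. There are 200 camera calls.

## Task

Before the evaporator's lift lever is refitted, take the wood-backed sharpening stone and rub it slowly along the flat top of the grey bracket, flat and lightly pressed, in one stroke from just beside the steel stub to the other end, then stand it back on the bench clear of the bracket. Then grip the lever at its balance point, on the bar close to the heavy round boss, and finish while holding it level and still a few centimetres above the stub, hole straight over the stub and foot above the bracket's other end. Keep hold of it at the end, and do not disturb the other things on the bench.

Things in the scene. Friction and masses are not known exactly. Their poses are not given: they have to be found in the camera images.
- fixture: Fixed lift bracket of grey painted metal: a bar 250 x 60 mm with a flat top (the bed) 30 mm above the bench, and two 10 mm high flanges, 100 mm wide across y, at x = -45 to -95 and 45 to 95 mm. Origin: centre of its underside on the bench; x along the bar, from the end with the steel stub to the plain end; z up. It is rigid and does not give.
- stub_top (a point): Centre of the top of the upright steel stub, 14 mm in diameter, standing 22 mm out of the bed (top 52 mm above the bench), at x = -95 mm of the bracket.
- bed_near (a point): Point on the bed's surface on the centre line, 50 mm from the stub's axis (bracket x = -45 mm): the middle of the stone's underside begins its stroke about here.
- bed_far (a point): Point on the bed's surface on the centre line, near the plain end (bracket x = +90 mm): the middle of the stone's underside ends its stroke about here.
- stone: Loose sharpening stone, 0.15 kg, 52 mm high: a wooden holder 60 x 26 x 37 mm, under it a 5 mm rubber layer and a grey stone 60 x 34 x 10 mm that springs up into the holder, at most 5 mm: about 2 N to start, then 2 N per mm, then rigid. Origin: centre of its underside, unpressed; x along its length, z up. Grip the wood across its 26 mm (y), about 38 mm above the underside.
- lever: Loose cast aluminium lever lying on the bench, 0.38 to 0.54 kg: a round boss 54 mm across, 40 mm high, with a 20 mm upright hole; from it a straight bar along +x, 20 mm wide (y), 22 mm high (from 12 to 34 mm above the lever's underside), to a foot and a hand grip at x = 190 mm. Origin: centre of the hole at the level of the underside; x along the bar, z up.
- lever_foot (a point): Centre of the underside of the lever's foot (26 x 26 mm, 12 mm high), at x = 190 mm, z = 0 of the lever. On the foot lies a black round hand grip, 22 mm thick, from y = -13 to +72 mm.
- wash_bottle: Bystander, to be left alone: white squeeze bottle, 60 mm across, 130 mm high. Origin: centre of its underside.
- beaker: Bystander, to be left alone: clear glass beaker, 70 mm across, 80 mm high. Origin: centre of its underside.
- boss_clamp: Bystander, to be left alone: 150 mm steel rod lying down, with a small square aluminium block on it. Origin: centre of its underside.
- driver: Bystander, to be left alone: screwdriver lying on the bench at the far right. Origin: centre of its underside.
- collar: Bystander, to be left alone: aluminium ring, 44 mm across, 16 mm high. Origin: centre of its underside.
- sample_jar: Bystander, to be left alone: amber glass jar, 48 mm across, 60 mm high. Origin: centre of its underside.
- cork_ring: Bystander, to be left alone: cork disc, 90 mm across, 25 mm high. Origin: centre of its underside.
- bed_foot (a point): Point on the bed's surface above which the lever's foot belongs: 190 mm from the stub's axis, bracket x = +95 mm.
- lever_balance (a point): The lever's balance point, inside the bar at x = 56, y = 2, z = 21 mm of the lever, in every start: 29 mm from the boss's rim.
Mind the look-alikes: they are no part of the job. Leave any green, pink or red look-alike of the lever alone.

How it is judged (in metres and radians):
On the way, in this order (a step that is already met when the one before it is completed fails the run):
1. the held stone is lightly pressed on the bed beside the stub (x of stone in the frame of fixture between -0.07 and -0.02 m and y of stone in the frame of fixture between -0.02 and 0.02 m and angle between stone's own z axis and vertical below 0.12 rad and contact force between stone and fixture between 0.5 and 25 N and contact force between the fingers and stone above 1 N), for 0.1 s.
2. still pressed, a third of the way along (x of stone in the frame of fixture between -0.01 and 0.02 m and y of stone in the frame of fixture between -0.02 and 0.02 m and angle between stone's own z axis and vertical below 0.12 rad and contact force between stone and fixture between 0.5 and 25 N and contact force between the fingers and stone above 1 N), for 0.1 s.
3. still pressed, two thirds of the way along (x of stone in the frame of fixture between 0.03 and 0.06 m and y of stone in the frame of fixture between -0.02 and 0.02 m and angle between stone's own z axis and vertical below 0.12 rad and contact force between stone and fixture between 0.5 and 25 N and contact force between the fingers and stone above 1 N), for 0.1 s.
4. still pressed, at the plain end (x of stone in the frame of fixture between 0.072 and 0.11 m and y of stone in the frame of fixture between -0.02 and 0.02 m and angle between stone's own z axis and vertical below 0.12 rad and contact force between stone and fixture between 0.5 and 25 N and contact force between the fingers and stone above 1 N), for 0.1 s.
5. the stone stands on the bench again, let go (height (world z) of stone below 0.006 m and angle between stone's own z axis and vertical below 0.1 rad and contact force between the fingers and stone below 0.1 N and contact force between stone and fixture below 0.1 N and linear speed of stone below 0.02 m/s), for 0.2 s.
6. the lever is lifted level by its balance point (height (world z) of each of lever, lever_foot above 0.03 m and angle between lever's own z axis and vertical below 0.12 rad and contact force between the fingers and lever above 2 N and x of the grasp point in the frame of lever between 0.0356 and 0.0756 m), for 0.2 s.
At the end, for the whole second after the job is handed in: Lever held still in the fingers only, within 20 mm of its balance point along the bar, level within 5 deg, 10-70 mm above the stub's top, hole within 12 mm of the stub's axis, foot within 20 mm of its place; stone upright on the bench, let go, clear of the bracket (all of step 5 and horizontal distance between lever and stub_top below 0.012 m and horizontal distance between lever_foot and bed_foot below 0.02 m and z of lever in the frame of stub_top between 0.01 and 0.07 m and angle between lever's own z axis and vertical below 0.087 rad and linear speed of lever below 0.02 m/s and angular speed of lever below 0.1 rad/s and contact force between lever and fixture below 0.1 N and contact force between the fingers and lever above 2 N and x of the grasp point in the frame of lever between 0.0356 and 0.0756 m); the arm keeps its last pose, push and grip.
It fails at once if the stone is pressed hard on the bracket (over 35 N) (contact force between stone and fixture above 35 N).
It fails at once if the lever is tipped over (more than 35 degrees) (angle between lever's own z axis and vertical above 0.6 rad).
It fails at once if a bystander is disturbed (moved 30 mm) (distance of any of wash_bottle, beaker, boss_clamp, driver, collar, sample_jar, cork_ring from where it was at the start of the episode above 0.03 m).
It also fails if it takes over 64 s, if anything falls off the work surface, if the arm or the gripper's body presses on something with over 40 N, if the wrist force passes 120 N, or if a joint passes its speed limit or range.

## Working session

There is one attempt and no reset: what is moved stays moved. The work goes in short steps, Python scripts to look and compute and a tool call to move; the robot and the scene stay as the last step left them, time stands still between calls to the robot, and variables do not carry over. Pictures are saved under pics/ and viewed, on a budget of 10 in all, crops included, one or two more only if the job needs it, and the job is handed in when it is done.

Besides the shell and the picture viewer there is one more tool, called after "Call:" by a JSON object that holds its "method" and its "body". send_rows: Moves the arm, as the interface text tells. Its arguments: {"type":"object","properties":{"rows":{"type":"array"}},"required":["rows"]}

```bash
mkdir -p pics; cat > h.py <<'E'
from cell import ctrl
import numpy as np, cv2
def px2w(cam,uv,z=None,depth=None):
    c=ctrl.get_calibration(cam);K=np.array(c["intrinsics"]);T=np.array(c["T"])
    r=np.linalg.inv(K)@np.array([uv[0],uv[1],1.0])
    if depth is not None: return (T@np.append(r*depth,1))[:3]
    d=T[:3,:3]@r;o=T[:3,3]
    return o+d*(z-o[2])/d[2]
def cloud(cam,depth):
    c=ctrl.get_calibration(cam);K=np.array(c["intrinsics"]);T=np.array(c["T"])
    v,u=np.mgrid[:384,:512]
    p=np.stack([(u-K[0,2])/K[0,0]*depth,(v-K[1,2])/K[1,1]*depth,depth],-1)
    return p@T[:3,:3].T+T[:3,3]
E
python3 - <<'E'
from h import *
print(ctrl.read_state(), ctrl.tcp_to_tips)
for cam in ["scene","top"]:
    im,d=ctrl.get_image(cam); np.savez(f"/tmp/{cam}.npz",im=im,d=d)
    cv2.imwrite(f"pics/{cam}0.png",cv2.resize(im,(800,600),interpolation=cv2.INTER_CUBIC))
    print(cam,np.round(ctrl.get_calibration(cam)["T"],2).tolist())
    for q,z in [("stub_top",52),("bed_near",30),("bed_far",30),("bed_foot",30),("fixture",0),("stone",0),("lever",0),("lever_foot",0),("lever_balance",21)]:
        for r in ctrl.place_of(cam,q)[:4]:
            print(q,np.round(r["uv"],1),round(r["confidence"],2),np.round(px2w(cam,r["uv"],z),1))
E
```

```text
{'clock': 0.0, 'qpos': array([ 1.23719935,  0.62933118,  0.03841211,  1.51840659, -0.02702338,
        0.99626456, -0.0200181 ]), 'qd': array([ 9.70097936e-04,  5.16606954e-05, -1.55650472e-03,  2.04275512e-04,
        5.90028869e-04, -6.27635919e-04, -2.47962467e-05]), 'tau': array([ 4.73117984e-05, -5.63406265e+01,  1.22614134e+00, -1.93445116e+01,
        1.10312647e-02,  1.05050279e-02,  4.85128191e-05]), 'eef_pos': array([ 171.88326152, -626.22626466,  241.38584336]), 'tool_rot': array([-3.13969958e+00, -1.22595441e-05,  2.67789419e-01]), 'force': array([-0.56849238, -0.14777999,  1.45133809]), 'torque': array([ 0.04212229, -0.06086078, -0.00189572]), 'width': 85.29138531984694} 11.0
scene [[-0.6, 0.56, -0.58, 1309.49], [0.8, 0.42, -0.43, 694.91], [0.0, -0.72, -0.7, 1004.45], [0.0, 0.0, 0.0, 1.0]]
stub_top [140.9 167.7] 0.64 [ 634.9 -257.7   52. ]
bed_near [190.  251.3] 0.45 [777.5  75.9  30. ]
bed_far [178.1 201.5] 0.66 [659.7 -79.7  30. ]
bed_far [179.1 206.7] 0.54 [673.6 -62.5  30. ]
bed_foot [179.8 205. ] 0.69 [667.3 -65.7  30. ]
fixture [160.1 192.7] 0.74 [ 644.8 -174.8    
[... 1097 characters left out ...]
7.1    0. ]
stone [332.5 228.9] 0.79 [ 419.5 -133.1    0. ]
stone [226.1 126.6] 0.67 [756.1 221.8   0. ]
lever [262.8 180.1] 0.89 [577.7  97.3   0. ]
lever [276.3 118.9] 0.65 [785.4  53.8   0. ]
lever [231.1 274.8] 0.61 [269.3 196.6   0. ]
lever [131.8 178.8] 0.6 [576.1 526.8   0. ]
lever_foot [213.4 161. ] 0.94 [639.1 261.6   0. ]
lever_foot [392.1 295.9] 0.9 [ 205.6 -325.5    0. ]
lever_foot [172.  138.6] 0.63 [712.3 400.2   0. ]
lever_foot [175.1 296.2] 0.56 [201.  373.8   0. ]
lever_balance [138.  166.1] 0.85 [615.2 501.7  21. ]
lever_balance [212.5 283. ] 0.66 [246.6 253.7  21. ]
lever_balance [243.8 176. ] 0.64 [587.7 159.9  21. ]
lever_balance [355.1 281.3] 0.57 [ 254.7 -199.1   21. ]
```

View pics/scene0.png

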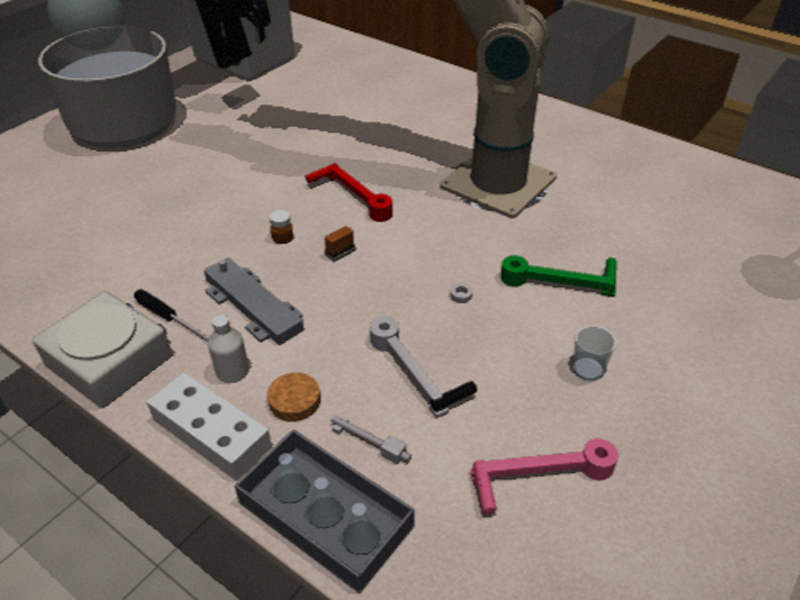

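View pics/top0.png

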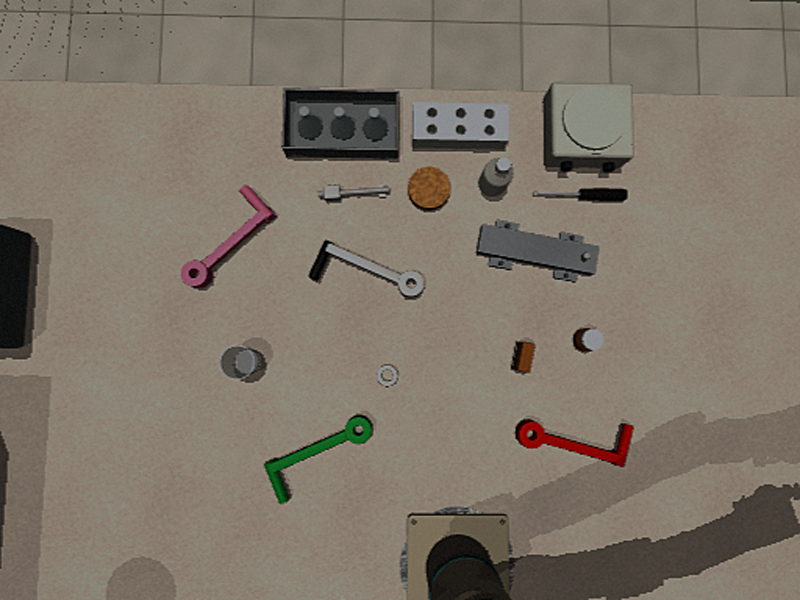

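The top view shows three coloured look-alikes: pink at (195,272), green at (358,430) and red at (530,433). The plain aluminium lever with the black grip has its boss at (411,284) and foot at (328,250), and it alone fits the description. The wood-backed stone is at (522,356). The grey bracket has its stub at (586,257). Next I'll measure these from the depth and confirm with a crop.

```bash
python3 - <<'E'
from h import *
def sel(P,c,r,zl,zh):
    m=(np.hypot(P[...,0]-c[0],P[...,1]-c[1])<r)&(P[...,2]>zl)&(P[...,2]<zh); return P[m]
for cam in ["top","scene"]:
    f=np.load(f"/tmp/{cam}.npz"); P=cloud(cam,f["d"].astype(float))
    bench=sel(P,(560,0),40,-20,20); print(cam,"benchz",np.median(bench[:,2]))
    q=sel(P,(652,-167),150,20,38); print("bed",len(q),cv2.minAreaRect(q[:,:2].astype(np.float32)),np.median(q[:,2]))
    mean=q[:,:2].mean(0);u=np.linalg.svd(q[:,:2]-mean,full_matrices=False)[2][0]; u*=np.sign(u[1]); s=(q[:,:2]-mean)@u
    print(" pca",mean,u,np.degrees(np.arctan2(u[1],u[0])),"mid",mean+u*(s.min()+s.max())/2,s.min(),s.max())
    q=sel(P,(645,-258),25,43,60); print("stub",len(q),q.mean(0),q[:,2].max())
    q=sel(P,(421,-134),60,44,60); print("stone",len(q),cv2.minAreaRect(q[:,:2].astype(np.float32)),np.median(q[:,2]))
    q=sel(P,(577,98),45,36,46); print("boss",len(q),cv2.minEnclosingCircle(q[:,:2].astype(np.float32)),q.mean(0))
    q=sel(P,(607,178),62,27,40); mean=q[:,:2].mean(0);u=np.linalg.svd(q[:,:2]-mean,full_matrices=False)[2][0];u*=np.sign(u[1])
    print("bar",len(q),mean,u,np.degrees(np.arctan2(u[1],u[0])),np.median(q[:,2]))
    if cam=="top":
        a=cv2.resize(f["im"][140:205,195:290],None,fx=4,fy=4,interpolation=cv2.INTER_CUBIC)
        b=cv2.resize(f["im"][205:260,300:395],None,fx=4,fy=4,interpolation=cv2.INTER_CUBIC)
        cv2.imwrite("pics/crop1.png",np.vstack([a,b]))
E
```

```text
top benchz 0.2757993209061169
bed 1422 ((698.0975341796875, -175.74136352539062), (249.79449462890625, 165.71746826171875), 80.80461120605469) 30.051405519169748
 pca [ 647.98382746 -164.79460288] [0.18954235 0.98187255] 79.07392260025381 mid [ 647.43013138 -167.66287469] -128.18291268908624 122.34046028845519
stub 17 [ 630.22112065 -259.95313897   51.24964352] 57.572114824736445
stone 163 ((423.11248779296875, -134.77935791015625), (27.365591049194336, 59.34904098510742), 78.95418548583984) 51.47883145734886
boss 190 ((573.4581298828125, 106.08307647705078), 34.35161590576172) [570.46635671  99.36713561  40.01999874]
bar 238 [604.44242018 179.27529115] [0.39393028 0.91914032] 66.8007246603008 33.92646504534275
scene benchz -0.20716067332546118
bed 1214 ((700.5107421875, -172.71388244628906), (254.3518829345703, 167.6105499267578), 80.8441390991211) 29.426172104425177
 pca [ 653.56892813 -154.71405782] [0.15944565 0.98720671] 80.82527862538463 mid [ 651.92706571 -164.87963818] -137.47000777895215 116.87537387808531
stub 17 [ 633.36658952 -256.22321334   50.05374981] 53.8588442023605
stone 115 ((425.0216369628906, -131.02001953125), (29.78144645690918, 60.41311264038086), 79.92707824707031) 51.1407792854269
boss 184 ((574.3196411132812, 108.3813705444336), 36.30768585205078) [573.22573867 102.46129651  39.59550921]
bar 270 [606.68628996 178.45055389] [0.40060991 0.91624871] 66.38368786619245 33.595203854672434
```

View pics/crop1.png

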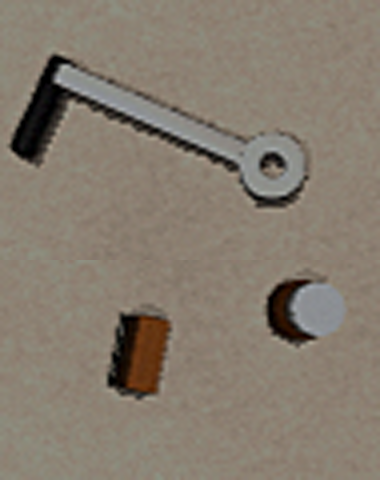

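The crop confirms the bare aluminium lever, with its boss at crop (272,165) and black grip at left, and the wood-topped stone at (145,355). I'll move above the stone now.

Call:
{"method": "send_rows", "body": {"rows": [{"x": 1.7,"y": 3.3,"z": 0,"roll": 6,"claw": 0},{"x": 3.4,"y": 6.6,"z": 0,"roll": 12,"claw": 0},{"x": 5.1,"y": 9.9,"z": 0,"roll": 18,"claw": 0},{"x": 6.8,"y": 13.2,"z": 0,"roll": 24,"claw": 0},{"x": 8.5,"y": 16.5,"z": 0,"roll": 30,"claw": 0}]}}

```text
clock: 1.42
eef_pos: [257.6, -460.3, 242.5]
tool_rot: [3.141, 0.0, 0.796]
force: [1.5, -0.4, -0.4]
width: 85.3
```

Call:
{"method": "send_rows", "body": {"rows": [{"x": 1.7,"y": 3.3,"z": 0,"roll": 6,"claw": 0},{"x": 3.4,"y": 6.6,"z": 0,"roll": 12,"claw": 0},{"x": 5.1,"y": 9.9,"z": 0,"roll": 18,"claw": 0},{"x": 6.8,"y": 13.2,"z": 0,"roll": 24,"claw": 0},{"x": 8.5,"y": 16.5,"z": 0,"roll": 30,"claw": 0}]}}

```text
clock: 1.83
eef_pos: [342.6, -295.4, 242.7]
tool_rot: [3.141, 0.001, 1.32]
force: [0.8, -0.6, 0.1]
width: 85.3
```

```bash
python3 - <<'E'
from h import *
for cam in ["top","scene"]:
    f=np.load(f"/tmp/{cam}.npz"); P=cloud(cam,f["d"].astype(float)); Q=P.reshape(-1,3)
    Q=Q[(Q[:,2]>26)&(Q[:,2]<35)]
    c=np.array([649.,-166.]);a=np.radians(80)
    for _ in range(8):
        u=np.array([np.cos(a),np.sin(a)]);n=np.array([-u[1],u[0]])
        d=Q[:,:2]-c;m=(abs(d@u)<133)&(abs(d@n)<38);s,t=(d@u)[m],(d@n)[m]
        # edges: centreline per slice from min/max of t
        bins=np.arange(-110,111,10);mid=[];xs=[]
        for b in bins:
            k=abs(s-b)<5
            if k.sum()>8: xs.append(b);mid.append((t[k].min()+t[k].max())/2)
        p=np.polyfit(xs,mid,1);a+=np.arctan(p[0])*.7;c=c+n*p[1]*.7+u*(np.percentile(s,.5)+np.percentile(s,99.5))/2*.7
    w=[np.ptp(t[abs(s-b)<5]) for b in xs]
    print(cam,c,np.degrees(a),"len",np.ptp(s),"w",np.median(w),"stub",c-95*u)
print(ctrl.read_state()["eef_pos"],ctrl.read_state()["tool_rot"],ctrl.read_state()["qpos"])
E
```

```text
top [ 647.15484293 -167.46565949] 80.02764445435588 len 249.94928837420892 w 58.83193069723312 stub [ 630.7034284  -261.03034813]
scene [ 649.60566414 -164.09658593] 80.0430254183627 len 254.22767061551912 w 58.95679476448706 stub [ 633.17934621 -257.66568382]
[ 342.59055809 -295.36572502  242.66635666] [3.14084185e+00 5.41730758e-04 1.31981488e+00] [ 0.86680235  0.35966074 -0.28933917  2.03857573  0.14641226  0.76159678
  0.23783364]
```

Call:
{"method": "send_rows", "body": {"rows": [{"x": 1.7,"y": 3.3,"z": 0,"roll": 2,"claw": 0},{"x": 3.4,"y": 6.6,"z": 0,"roll": 4,"claw": 0},{"x": 5.1,"y": 9.9,"z": -2,"roll": 4,"claw": 0},{"x": 6.8,"y": 13.2,"z": -5,"roll": 4,"claw": 0},{"x": 8.1,"y": 16.2,"z": -8,"roll": 4,"claw": 0}]}}

```text
clock: 2.25
eef_pos: [422.3, -139.8, 168.8]
tool_rot: [3.137, 0.0, 1.385]
force: [0.7, -0.5, 0.3]
width: 85.9
```

Call:
{"method": "send_rows", "body": {"rows": [{"x": 0,"y": 0,"z": -3,"roll": 0,"claw": 0},{"x": 0,"y": 0,"z": -6,"roll": 0,"claw": 0},{"x": 0,"y": 0,"z": -6,"roll": 0,"claw": 0}]}}

```text
clock: 2.5
eef_pos: [417.7, -139.6, 104.7]
tool_rot: [-3.133, -0.001, 1.387]
force: [-1.0, 0.5, 0.0]
width: 85.1
```

```bash
python3 - <<'E'
from h import *
print(ctrl.read_state()["eef_pos"],ctrl.read_state()["tool_rot"])
im,d=ctrl.get_image("scene")
cv2.imwrite("pics/a1.png",cv2.resize(im[80:230,120:320],None,fx=4,fy=4,interpolation=cv2.INTER_CUBIC))
E
```

```text
[ 417.70426135 -139.61879109  104.67102716] [-3.13326151e+00 -7.91980299e-04  1.38693219e+00]
```

View pics/a1.png

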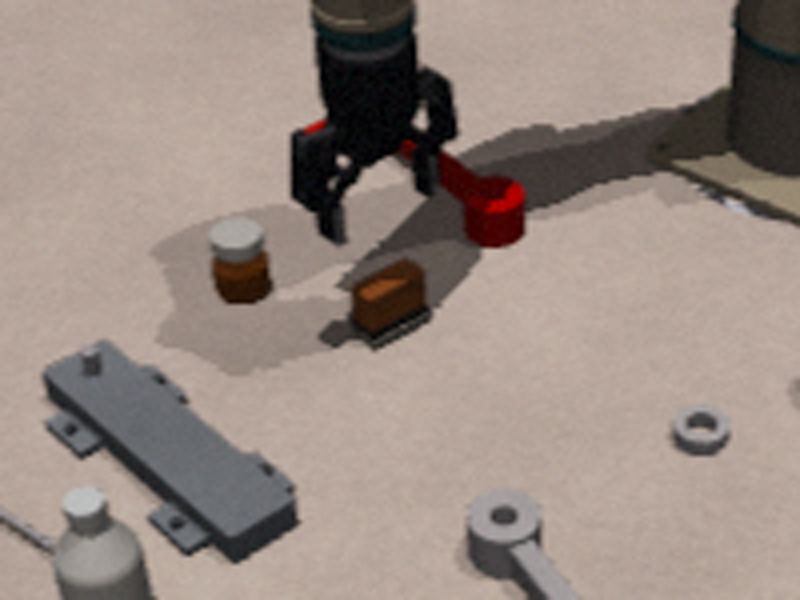

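The gripper is squarely above the stone, seen in the crop at (390,300). The red boss and jar are clear of the fingers. I'll correct a few mm and descend.

Call:
{"method": "send_rows", "body": {"rows": [{"x": 0.6,"y": 0.6,"z": -2,"roll": 0,"claw": 0},{"x": 0.6,"y": 0.6,"z": -4,"roll": 0,"claw": 0},{"x": 0.6,"y": 0.6,"z": -6,"roll": 0,"claw": 0},{"x": 0.6,"y": 0.6,"z": -7.5,"roll": 0,"claw": 0},{"x": 0.6,"y": 0.6,"z": -7.5,"roll": 0,"claw": 0}]}}

```text
clock: 2.97
eef_pos: [427.0, -136.1, 33.9]
tool_rot: [3.14, 0.001, 1.383]
force: [0.2, 0.0, 0.2]
width: 85.6
```

Call:
{"method": "send_rows", "body": {"rows": [{"x": 0,"y": 0,"z": 0,"roll": 0,"claw": 1},{"x": 0,"y": 0,"z": 0,"roll": 0,"claw": 1},{"x": 0,"y": 0,"z": 0,"roll": 0,"claw": 1},{"x": 0,"y": 0,"z": 0,"roll": 0,"claw": 1},{"x": 0,"y": 0,"z": 0,"roll": 0,"claw": 1}]}}

```text
clock: 3.38
eef_pos: [426.6, -136.1, 34.5]
tool_rot: [3.14, 0.001, 1.384]
force: [-1.7, -2.4, 3.6]
width: 58.8
```

Call:
{"method": "send_rows", "body": {"rows": [{"x": 0,"y": 0,"z": 0,"roll": 0,"claw": 1},{"x": 0,"y": 0,"z": 0,"roll": 0,"claw": 1},{"x": 0,"y": 0,"z": 0,"roll": 0,"claw": 1},{"x": 0,"y": 0,"z": 0,"roll": 0,"claw": 1},{"x": 0,"y": 0,"z": 0,"roll": 0,"claw": 1}]}}

```text
clock: 3.8
eef_pos: [426.6, -135.5, 33.7]
tool_rot: [3.141, 0.0, 1.385]
force: [-0.6, -3.7, 5.3]
width: 59.1
```

The fingers stopped at 59 mm, so they are on the 60 mm length and I misread the rectangle's angle. The stone's x axis runs at about -10.6°. I'll open, rise, turn -90° and regrip.

Call:
{"method": "send_rows", "body": {"rows": [{"x": 0,"y": 0,"z": 0,"roll": 0,"claw": 0},{"x": 0,"y": 0,"z": 0,"roll": 0,"claw": 0},{"x": 0,"y": 0,"z": 0,"roll": 0,"claw": 0},{"x": 0,"y": 0,"z": 0,"roll": 0,"claw": 0},{"x": 0,"y": 0,"z": 0,"roll": 0,"claw": 0}]}}

```text
clock: 4.22
eef_pos: [426.2, -134.6, 33.3]
tool_rot: [-3.141, -0.001, 1.385]
force: [0.3, -0.3, -0.1]
width: 85.6
```

Call:
{"method": "send_rows", "body": {"rows": [{"x": 0,"y": 0,"z": 2,"roll": 0,"claw": 0},{"x": 0,"y": 0,"z": 5,"roll": 0,"claw": 0},{"x": 0,"y": 0,"z": 7,"roll": -6,"claw": 0},{"x": 0,"y": 0,"z": 7,"roll": -12,"claw": 0},{"x": 0,"y": 0,"z": 7,"roll": -18,"claw": 0}]}}

```text
clock: 4.63
eef_pos: [427.1, -135.3, 104.7]
tool_rot: [3.139, -0.001, 1.065]
force: [-0.2, -0.0, 0.3]
width: 85.5
```

Call:
{"method": "send_rows", "body": {"rows": [{"x": 0,"y": 0,"z": 0,"roll": -7,"claw": 0},{"x": 0,"y": 0,"z": 0,"roll": -14,"claw": 0},{"x": 0,"y": 0,"z": 0,"roll": -21,"claw": 0},{"x": 0,"y": 0,"z": 0,"roll": -28,"claw": 0},{"x": 0,"y": 0,"z": 0,"roll": -35,"claw": 0}]}}

```text
clock: 5.05
eef_pos: [426.2, -134.9, 103.4]
tool_rot: [-3.141, -0.0, 0.454]
force: [1.0, 0.5, 0.2]
width: 85.4
```

Call:
{"method": "send_rows", "body": {"rows": [{"x": 0,"y": 0,"z": 0,"roll": -7,"claw": 0},{"x": 0,"y": 0,"z": 0,"roll": -14,"claw": 0},{"x": 0,"y": 0,"z": 0,"roll": -21,"claw": 0},{"x": 0,"y": 0,"z": 0,"roll": -28,"claw": 0},{"x": 0,"y": 0,"z": 0,"roll": -37,"claw": 0}]}}

```text
clock: 5.47
eef_pos: [426.2, -134.8, 103.4]
tool_rot: [-3.141, 0.0, -0.16]
force: [0.2, 0.0, 0.7]
width: 85.5
```

```bash
python3 - <<'E'
from h import *
s=ctrl.read_state();print(s["eef_pos"],s["tool_rot"],s["qpos"],s["width"])
im,d=ctrl.get_image("scene")
P=cloud("scene",d.astype(float)); m=(abs(P[...,0]-425)<50)&(abs(P[...,1]+135)<50)&(P[...,2]>30)&(P[...,2]<56);q=P[m]
t=q[q[:,2]>46];print(cv2.minAreaRect(t[:,:2].astype(np.float32)))
cv2.imwrite("pics/a2.png",cv2.resize(im[80:230,120:320],None,fx=4,fy=4,interpolation=cv2.INTER_CUBIC))
E
```

```text
[ 426.17894439 -134.78265827  103.43148659] [-3.14131342e+00  6.40617404e-05 -1.59594399e-01] [ 0.23779499  0.59216543  0.00849726  2.19107045 -0.01429524  0.35849468
 -1.47215825] 85.47929526829358
((429.4079895019531, -131.22369384765625), (28.067180633544922, 59.51072311401367), 79.2794418334961)
```

View pics/a2.png

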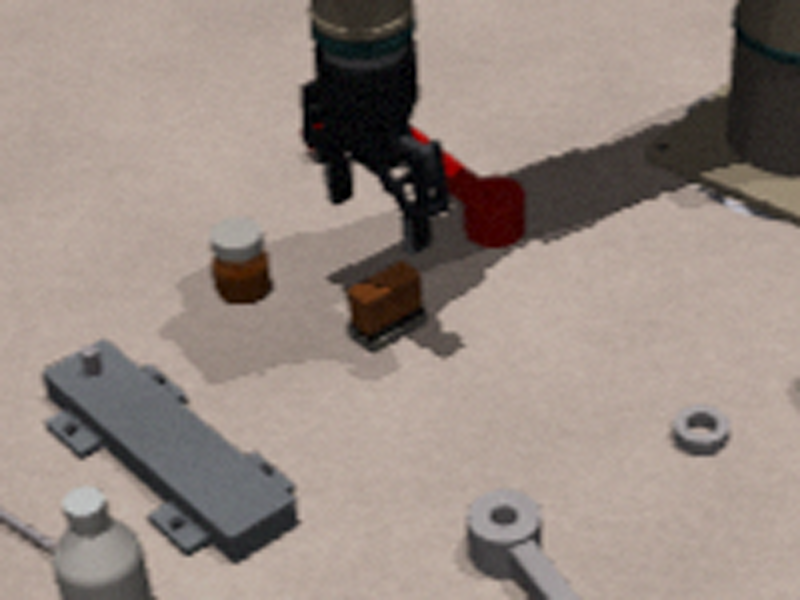

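The stone is still upright at crop (385,300), and the jaws now open across its 26 mm side.

Call:
{"method": "send_rows", "body": {"rows": [{"x": 0.1,"y": 0.2,"z": -2.5,"roll": -1.5,"claw": 0},{"x": 0.1,"y": 0.2,"z": -5,"roll": -1.5,"claw": 0},{"x": 0.1,"y": 0.2,"z": -7.3,"roll": -1.5,"claw": 0},{"x": 0.1,"y": 0.2,"z": -7.3,"roll": -1.5,"claw": 0}]}}

```text
clock: 5.85
eef_pos: [421.2, -133.3, 38.9]
tool_rot: [3.136, 0.019, -0.176]
force: [-0.9, -0.9, 0.3]
width: 85.5
```

Call:
{"method": "send_rows", "body": {"rows": [{"x": 0,"y": 0,"z": 0,"roll": 0,"claw": 1},{"x": 0,"y": 0,"z": 0,"roll": 0,"claw": 1},{"x": 0,"y": 0,"z": 0,"roll": 0,"claw": 1},{"x": 0,"y": 0,"z": 0,"roll": 0,"claw": 1},{"x": 0,"y": 0,"z": 0,"roll": 0,"claw": 1}]}}

```text
clock: 6.27
eef_pos: [422.6, -134.0, 40.7]
tool_rot: [3.136, 0.015, -0.179]
force: [0.1, -0.3, 2.2]
width: 25.6
```

Call:
{"method": "send_rows", "body": {"rows": [{"x": 0,"y": 0,"z": 0,"roll": 0,"claw": 1},{"x": 0,"y": 0,"z": 0,"roll": 0,"claw": 1},{"x": 0,"y": 0,"z": 0,"roll": 0,"claw": 1},{"x": 0,"y": 0,"z": 0,"roll": 0,"claw": 1},{"x": 0,"y": 0,"z": 0,"roll": 0,"claw": 1}]}}

```text
clock: 6.68
eef_pos: [422.6, -134.0, 40.4]
tool_rot: [3.136, 0.015, -0.179]
force: [-0.1, 0.5, 2.4]
width: 24.9
```

Call:
{"method": "send_rows", "body": {"rows": [{"x": 0.5,"y": 0,"z": 2,"roll": 0,"claw": 1},{"x": 1,"y": 0,"z": 4,"roll": 0,"claw": 1},{"x": 3,"y": 0,"z": 6,"roll": 0,"claw": 1},{"x": 5,"y": 0,"z": 8,"roll": 3,"claw": 1},{"x": 7,"y": 0,"z": 10,"roll": 6,"claw": 1}]}}

```text
clock: 7.1
eef_pos: [492.0, -134.1, 141.0]
tool_rot: [3.136, 0.017, -0.072]
force: [0.7, -0.3, -1.2]
width: 24.8
```

Call:
{"method": "send_rows", "body": {"rows": [{"x": 1.5,"y": 0,"z": 0,"roll": 6,"claw": 1},{"x": 3,"y": 0,"z": 0,"roll": 12,"claw": 1},{"x": 4.5,"y": 0,"z": 0,"roll": 18,"claw": 1},{"x": 6,"y": 0,"z": 0,"roll": 24,"claw": 1},{"x": 7.5,"y": -1,"z": 0,"roll": 30,"claw": 1}]}}

```text
clock: 7.52
eef_pos: [567.3, -141.6, 139.8]
tool_rot: [3.139, 0.016, 0.457]
force: [-0.2, 0.3, -1.4]
width: 24.6
```

Call:
{"method": "send_rows", "body": {"rows": [{"x": 1.5,"y": -1,"z": 0,"roll": 6,"claw": 1},{"x": 3,"y": -2,"z": 0,"roll": 12,"claw": 1},{"x": 4.5,"y": -3,"z": 0,"roll": 18,"claw": 1},{"x": 6,"y": -4,"z": 0,"roll": 24,"claw": 1},{"x": 6,"y": -5,"z": 0,"roll": 30,"claw": 1}]}}

```text
clock: 7.93
eef_pos: [629.3, -194.2, 139.4]
tool_rot: [3.135, 0.014, 0.978]
force: [0.0, 0.4, -1.8]
width: 25.1
```

Call:
{"method": "send_rows", "body": {"rows": [{"x": 0,"y": -1,"z": 0,"roll": 6,"claw": 1},{"x": 0,"y": -2,"z": 0,"roll": 12,"claw": 1},{"x": 0,"y": -2,"z": 0,"roll": 18,"claw": 1},{"x": 0,"y": -2,"z": 0,"roll": 24,"claw": 1},{"x": 0,"y": -2,"z": 0,"roll": 24,"claw": 1}]}}

```text
clock: 8.35
eef_pos: [625.9, -214.6, 138.9]
tool_rot: [3.139, 0.015, 1.393]
force: [0.0, -0.4, -2.3]
width: 24.8
```

```bash
python3 - <<'E'
from h import *
s=ctrl.read_state();print(s["eef_pos"],s["tool_rot"],s["qpos"],s["width"],s["force"])
im,d=ctrl.get_image("scene")
cv2.imwrite("pics/a3.png",cv2.resize(im[60:230,70:270],None,fx=3.5,fy=3.5,interpolation=cv2.INTER_CUBIC))
E
```

```text
[ 625.94802329 -214.59473912  138.93796743] [3.13870563 0.01543462 1.39340993] [ 0.65925497  0.84775609 -0.68650965  1.5669992   0.64002359  0.95876687
 -0.41772331] 24.792685921887696 [ 3.13506096e-04 -3.68854588e-01 -2.30899203e+00]
```

View pics/a3.png

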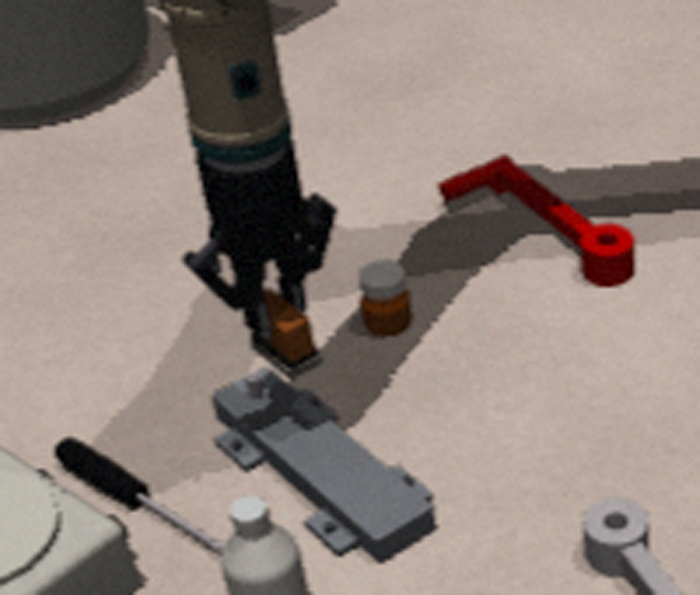

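The stone is held level over the bracket in the crop (290,345), beyond the stub at (258,385). I'll align and descend to just above the bed.

Call:
{"method": "send_rows", "body": {"rows": [{"x": 0.7,"y": 0,"z": -1,"roll": 0,"claw": 1},{"x": 1.4,"y": 0.1,"z": -2.5,"roll": 0,"claw": 1},{"x": 1.4,"y": 0.1,"z": -4.5,"roll": 0,"claw": 1},{"x": 1.4,"y": 0.1,"z": -5.8,"roll": 0,"claw": 1},{"x": 1.4,"y": 0.1,"z": -6.2,"roll": 0,"claw": 1}]}}

```text
clock: 8.82
eef_pos: [639.2, -212.4, 74.1]
tool_rot: [-3.141, 0.016, 1.392]
force: [-0.5, -0.3, -1.6]
width: 24.7
```

Call:
{"method": "send_rows", "body": {"rows": [{"x": 0,"y": 0,"z": -0.1,"roll": 0,"claw": 1},{"x": 0,"y": 0,"z": -0.1,"roll": 0,"claw": 1},{"x": 0,"y": 0,"z": -0.2,"roll": 0,"claw": 1},{"x": 0,"y": 0,"z": -0.3,"roll": 0,"claw": 1},{"x": 0,"y": 0,"z": -0.3,"roll": 0,"claw": 1}]}}

```text
clock: 9.23
eef_pos: [641.5, -213.3, 75.9]
tool_rot: [3.135, 0.016, 1.391]
force: [-0.4, -0.3, -2.4]
width: 24.9
```

```bash
python3 - <<'E'
from h import *
s=ctrl.read_state();print(s["eef_pos"],s["tool_rot"],s["force"])
for cam in ["scene","top"]:
    im,d=ctrl.get_image(cam); P=cloud(cam,d.astype(float)).reshape(-1,3)
    for r in ctrl.place_of(cam,"stone")[:2]: print(cam,r["uv"],r["confidence"],px2w(cam,r["uv"],33))
E
```

```text
[ 641.52907455 -213.26969853   75.93407946] [3.13493122 0.01617697 1.39132153] [-0.35326289 -0.27771348 -2.41610084]
scene [153.3, 176.6] 0.62 [ 627.78493089 -214.79971966   33.        ]
```

Call:
{"method": "send_rows", "body": {"rows": [{"x": 0,"y": 0,"z": -0.1,"roll": 0,"claw": 1},{"x": 0,"y": 0,"z": -0.2,"roll": 0,"claw": 1},{"x": 0,"y": 0,"z": -0.3,"roll": 0,"claw": 1},{"x": 0,"y": 0,"z": -0.3,"roll": 0,"claw": 1},{"x": 0,"y": 0,"z": -0.3,"roll": 0,"claw": 1}]}}

```text
clock: 9.85
eef_pos: [641.1, -213.0, 72.0]
tool_rot: [3.136, 0.016, 1.392]
force: [-0.6, -0.2, -1.1]
width: 24.4
```

Call:
{"method": "send_rows", "body": {"rows": [{"x": 0,"y": 0,"z": -0.1,"roll": 0,"claw": 1},{"x": 0,"y": 0,"z": -0.1,"roll": 0,"claw": 1},{"x": 0,"y": 0,"z": -0.1,"roll": 0,"claw": 1}]}}

```text
clock: 10.1
eef_pos: [641.3, -213.1, 71.4]
tool_rot: [3.136, 0.016, 1.392]
force: [-0.4, 0.5, -0.3]
width: 24.9
```

Call:
{"method": "send_rows", "body": {"rows": [{"x": 0,"y": 0,"z": -0.1,"roll": 0,"claw": 1},{"x": 0,"y": 0,"z": -0.1,"roll": 0,"claw": 1},{"x": 0,"y": 0,"z": -0.1,"roll": 0,"claw": 1}]}}

```text
clock: 10.35
eef_pos: [641.3, -213.0, 70.5]
tool_rot: [3.136, 0.016, 1.392]
force: [-1.6, -0.7, 2.6]
width: 24.5
```

Call:
{"method": "send_rows", "body": {"rows": [{"x": 0,"y": 0,"z": -0.1,"roll": 0,"claw": 1},{"x": 0,"y": 0,"z": -0.15,"roll": 0,"claw": 1},{"x": 0,"y": 0,"z": -0.15,"roll": 0,"claw": 1},{"x": 0,"y": 0,"z": -0.15,"roll": 0,"claw": 1}]}}

```text
clock: 10.68
eef_pos: [641.3, -213.0, 69.1]
tool_rot: [3.136, 0.016, 1.392]
force: [-1.4, 0.5, 5.3]
width: 24.7
```

Call:
{"method": "send_rows", "body": {"rows": [{"x": 0.09,"y": 0.49,"z": 0,"roll": 0,"claw": 1},{"x": 0.17,"y": 0.98,"z": 0,"roll": 0,"claw": 1},{"x": 0.26,"y": 1.48,"z": 0,"roll": 0,"claw": 1},{"x": 0.35,"y": 1.97,"z": 0,"roll": 0,"claw": 1},{"x": 0.43,"y": 2.46,"z": 0,"roll": 0,"claw": 1}]}}

```text
clock: 11.1
eef_pos: [645.8, -190.0, 69.1]
tool_rot: [3.135, 0.018, 1.39]
force: [-1.6, -4.5, 4.5]
width: 25.1
```

Call:
{"method": "send_rows", "body": {"rows": [{"x": 0.09,"y": 0.49,"z": 0,"roll": 0,"claw": 1},{"x": 0.17,"y": 0.98,"z": 0,"roll": 0,"claw": 1},{"x": 0.26,"y": 1.48,"z": 0,"roll": 0,"claw": 1},{"x": 0.35,"y": 1.97,"z": 0,"roll": 0,"claw": 1},{"x": 0.43,"y": 2.46,"z": 0,"roll": 0,"claw": 1}]}}

```text
clock: 11.52
eef_pos: [650.0, -164.8, 69.0]
tool_rot: [3.135, 0.018, 1.391]
force: [-0.7, -3.9, 5.1]
width: 24.4
```

Call:
{"method": "send_rows", "body": {"rows": [{"x": 0.09,"y": 0.49,"z": 0,"roll": 0,"claw": 1},{"x": 0.17,"y": 0.98,"z": 0,"roll": 0,"claw": 1},{"x": 0.26,"y": 1.48,"z": 0,"roll": 0,"claw": 1},{"x": 0.35,"y": 1.97,"z": 0,"roll": 0,"claw": 1},{"x": 0.43,"y": 2.46,"z": 0,"roll": 0,"claw": 1}]}}

```text
clock: 11.93
eef_pos: [654.2, -140.2, 69.0]
tool_rot: [3.136, 0.018, 1.391]
force: [-1.6, -3.8, 5.5]
width: 24.7
```

Call:
{"method": "send_rows", "body": {"rows": [{"x": 0.09,"y": 0.49,"z": 0,"roll": 0,"claw": 1},{"x": 0.17,"y": 0.98,"z": 0,"roll": 0,"claw": 1},{"x": 0.26,"y": 1.48,"z": 0,"roll": 0,"claw": 1},{"x": 0.35,"y": 1.97,"z": 0,"roll": 0,"claw": 1},{"x": 0.43,"y": 2.46,"z": 0,"roll": 0,"claw": 1}]}}

```text
clock: 12.35
eef_pos: [658.5, -115.6, 69.0]
tool_rot: [3.136, 0.018, 1.391]
force: [0.3, -4.2, 5.5]
width: 24.9
```

Call:
{"method": "send_rows", "body": {"rows": [{"x": 0.09,"y": 0.49,"z": 0,"roll": 0,"claw": 1},{"x": 0.17,"y": 0.98,"z": 0,"roll": 0,"claw": 1},{"x": 0.26,"y": 1.48,"z": 0,"roll": 0,"claw": 1},{"x": 0.35,"y": 1.97,"z": 0,"roll": 0,"claw": 1},{"x": 0.43,"y": 2.46,"z": 0,"roll": 0,"claw": 1}]}}

```text
clock: 12.77
eef_pos: [662.7, -91.0, 68.9]
tool_rot: [3.136, 0.018, 1.391]
force: [-0.9, -3.4, 5.4]
width: 24.9
```

Call:
{"method": "send_rows", "body": {"rows": [{"x": 0.09,"y": 0.49,"z": 0,"roll": 0,"claw": 1},{"x": 0.17,"y": 0.98,"z": 0,"roll": 0,"claw": 1},{"x": 0.2,"y": 1.1,"z": 0,"roll": 0,"claw": 1},{"x": 0.2,"y": 1.1,"z": 0,"roll": 0,"claw": 1},{"x": 0.2,"y": 1.1,"z": 0,"roll": 0,"claw": 1}]}}

```text
clock: 13.18
eef_pos: [664.8, -78.8, 69.0]
tool_rot: [3.136, 0.016, 1.392]
force: [-0.5, -2.6, 5.1]
width: 24.4
```

Call:
{"method": "send_rows", "body": {"rows": [{"x": 0,"y": 0,"z": 1.5,"roll": 0,"claw": 1},{"x": 0,"y": 0,"z": 4,"roll": 0,"claw": 1},{"x": -3,"y": 0,"z": 5,"roll": 0,"claw": 1},{"x": -6,"y": -1,"z": 5,"roll": 0,"claw": 1},{"x": -9,"y": -2,"z": 5,"roll": 0,"claw": 1}]}}

```text
clock: 13.6
eef_pos: [574.0, -96.8, 119.8]
tool_rot: [3.135, 0.014, 1.394]
force: [-0.4, -0.8, -2.5]
width: 24.9
```

Call:
{"method": "send_rows", "body": {"rows": [{"x": -3,"y": 0,"z": 0,"roll": 0,"claw": 1},{"x": -6,"y": 0,"z": 0,"roll": 0,"claw": 1},{"x": -7.5,"y": 0,"z": -1.5,"roll": 0,"claw": 1},{"x": -7.5,"y": 0,"z": -4,"roll": 0,"claw": 1},{"x": -7.5,"y": 0,"z": -6.5,"roll": 0,"claw": 1}]}}

```text
clock: 14.02
eef_pos: [499.2, -98.6, 54.2]
tool_rot: [3.135, 0.015, 1.392]
force: [0.1, -1.0, -2.5]
width: 24.5
```

Call:
{"method": "send_rows", "body": {"rows": [{"x": 0,"y": 0,"z": -0.3,"roll": 0,"claw": 1},{"x": 0,"y": 0,"z": -0.6,"roll": 0,"claw": 1},{"x": 0,"y": 0,"z": -0.6,"roll": 0,"claw": 1}]}}

```text
clock: 14.27
eef_pos: [500.1, -98.2, 48.0]
tool_rot: [3.136, 0.015, 1.392]
force: [-0.5, 0.1, -1.9]
width: 24.9
```

Call:
{"method": "send_rows", "body": {"rows": [{"x": 0,"y": 0,"z": -0.2,"roll": 0,"claw": 1},{"x": 0,"y": 0,"z": -0.4,"roll": 0,"claw": 1},{"x": 0,"y": 0,"z": -0.6,"roll": 0,"claw": 1},{"x": 0,"y": 0,"z": -0.7,"roll": 0,"claw": 1},{"x": 0,"y": 0,"z": -0.7,"roll": 0,"claw": 1}]}}

```text
clock: 14.68
eef_pos: [500.0, -99.2, 41.0]
tool_rot: [3.135, 0.016, 1.391]
force: [0.7, -1.2, 1.0]
width: 24.5
```

Call:
{"method": "send_rows", "body": {"rows": [{"x": 0,"y": 0,"z": 0,"roll": 0,"claw": 0},{"x": 0,"y": 0,"z": 0,"roll": 0,"claw": 0},{"x": 0,"y": 0,"z": 0,"roll": 0,"claw": 0},{"x": 0,"y": 0,"z": 0,"roll": 0,"claw": 0},{"x": 0,"y": 0,"z": 0,"roll": 0,"claw": 0}]}}

```text
clock: 15.1
eef_pos: [499.7, -99.1, 40.8]
tool_rot: [3.136, 0.016, 1.392]
force: [-0.2, 0.0, 0.0]
width: 83.0
```

Call:
{"method": "send_rows", "body": {"rows": [{"x": 0,"y": 0,"z": 2,"roll": 0,"claw": 0},{"x": 0,"y": 0,"z": 5,"roll": 0,"claw": 0},{"x": 0,"y": 0,"z": 8,"roll": 0,"claw": 0},{"x": 0,"y": 3,"z": 9,"roll": -4,"claw": 0},{"x": 1,"y": 6,"z": 9,"roll": -8,"claw": 0}]}}

```text
clock: 15.52
eef_pos: [509.5, -41.2, 132.9]
tool_rot: [3.134, 0.017, 1.242]
force: [0.2, 1.2, 0.1]
width: 85.7
```

```bash
python3 - <<'E'
from h import *
s=ctrl.read_state();print(s["eef_pos"],s["tool_rot"],s["force"],s["width"])
def sel(P,c,r,zl,zh):
    m=(np.hypot(P[...,0]-c[0],P[...,1]-c[1])<r)&(P[...,2]>zl)&(P[...,2]<zh); return P[m]
for cam in ["scene","top"]:
    im,d=ctrl.get_image(cam); P=cloud(cam,d.astype(float))
    q=sel(P,(500,-98),45,40,60); print("stone",len(q),q.mean(0) if len(q) else 0, cv2.minAreaRect(q[:,:2].astype(np.float32)))
    q=sel(P,(572,101),30,37,46); c,r=cv2.minEnclosingCircle(q[:,:2].astype(np.float32)); print("boss",len(q),c,r,q.mean(0))
    if cam=="scene": cv2.imwrite("pics/a4.png",cv2.resize(im[60:285,70:370],None,fx=2.6,fy=2.6,interpolation=cv2.INTER_CUBIC))
E
```

```text
[509.47399368 -41.24463987 132.9443939 ] [3.13350337 0.01680488 1.24240498] [0.24476278 1.16357819 0.06370991] 85.68662567016106
stone 142 [506.15091782 -91.52692327  49.60134912] ((503.32928466796875, -92.61284637451172), (61.015960693359375, 27.923770904541016), 77.88670349121094)
boss 167 (572.0792236328125, 102.79329681396484) 28.380773544311523 [573.09413996 101.69483057  39.99956095]
stone 0 0 ((0.0, 0.0), (0.0, 0.0), 0.0)
boss 181 (572.2569580078125, 101.23786926269531) 29.210872650146484 [569.81538688  98.88898117  40.02424191]
```

View pics/a4.png

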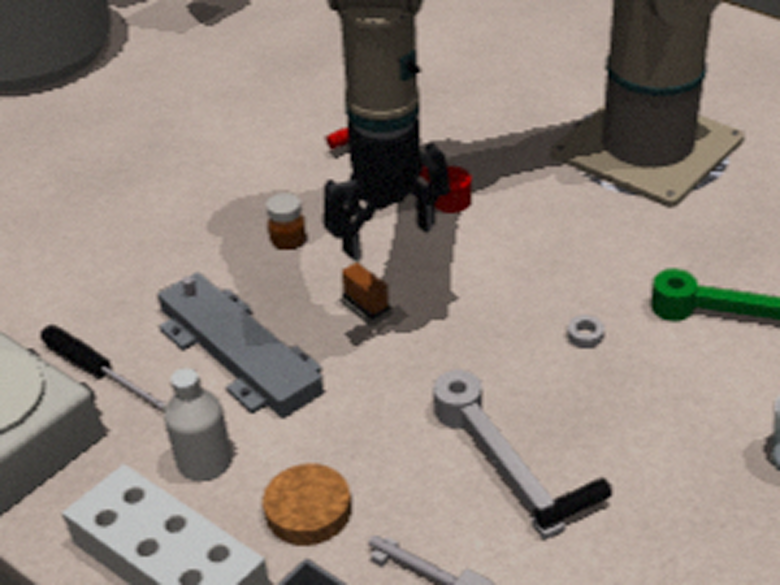

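The stone stands upright on the bench at crop (365,292), clear of the bracket. The lever is untouched, with its boss at (457,390). I'm going to its balance point.

Call:
{"method": "send_rows", "body": {"rows": [{"x": 1.7,"y": 3.5,"z": 0,"roll": -2,"claw": 0},{"x": 3.4,"y": 7,"z": 0,"roll": -4.6,"claw": 0},{"x": 5.1,"y": 10.5,"z": 0,"roll": -4.6,"claw": 0},{"x": 6.8,"y": 14,"z": 0,"roll": -4.6,"claw": 0},{"x": 8.0,"y": 17.5,"z": 0,"roll": -4.6,"claw": 0}]}}

```text
clock: 16.03
eef_pos: [590.8, 137.3, 130.5]
tool_rot: [3.136, 0.016, 1.172]
force: [1.3, -0.7, 0.1]
width: 85.2
```

Call:
{"method": "send_rows", "body": {"rows": [{"x": 0.4,"y": 1.9,"z": -1,"roll": 0,"claw": 0},{"x": 0.4,"y": 1.9,"z": -4,"roll": 0,"claw": 0},{"x": 0.4,"y": 1.9,"z": -6.5,"roll": 0,"claw": 0},{"x": 0.4,"y": 1.9,"z": -6.5,"roll": 0,"claw": 0},{"x": 0.4,"y": 1.9,"z": -6.5,"roll": 0,"claw": 0}]}}

```text
clock: 16.45
eef_pos: [592.5, 154.3, 64.5]
tool_rot: [3.139, 0.018, 1.172]
force: [0.2, 1.1, 0.2]
width: 85.3
```

Call:
{"method": "send_rows", "body": {"rows": [{"x": 0.1,"y": -0.1,"z": -2,"roll": -0.5,"claw": 0},{"x": 0.1,"y": -0.1,"z": -4,"roll": -0.5,"claw": 0},{"x": 0.1,"y": -0.1,"z": -4.7,"roll": -0.5,"claw": 0},{"x": 0.1,"y": -0.1,"z": -4.7,"roll": -0.5,"claw": 0}]}}

```text
clock: 16.78
eef_pos: [594.3, 153.3, 18.5]
tool_rot: [3.137, 0.017, 1.163]
force: [0.3, 0.2, 0.6]
width: 85.5
```

Call:
{"method": "send_rows", "body": {"rows": [{"x": 0,"y": 0,"z": 0,"roll": 0,"claw": 1},{"x": 0,"y": 0,"z": 0,"roll": 0,"claw": 1},{"x": 0,"y": 0,"z": 0,"roll": 0,"claw": 1},{"x": 0,"y": 0,"z": 0,"roll": 0,"claw": 1},{"x": 0,"y": 0,"z": 0,"roll": 0,"claw": 1}]}}

```text
clock: 17.2
eef_pos: [595.1, 154.0, 19.5]
tool_rot: [3.135, 0.015, 1.163]
force: [0.3, 0.0, 0.0]
width: 25.6
```

Call:
{"method": "send_rows", "body": {"rows": [{"x": 0,"y": 0,"z": 0,"roll": 0,"claw": 1},{"x": 0,"y": 0,"z": 0,"roll": 0,"claw": 1},{"x": 0,"y": 0,"z": 0,"roll": 0,"claw": 1},{"x": 0,"y": 0,"z": 0,"roll": 0,"claw": 1},{"x": 0,"y": 0,"z": 0,"roll": 0,"claw": 1}]}}

```text
clock: 17.62
eef_pos: [594.7, 154.2, 19.5]
tool_rot: [3.136, 0.016, 1.163]
force: [-2.3, -0.0, 5.7]
width: 19.0
```

Call:
{"method": "send_rows", "body": {"rows": [{"x": 0,"y": 0,"z": 0.5,"roll": 0,"claw": 1},{"x": 0,"y": 0,"z": 1.5,"roll": 0,"claw": 1},{"x": 0,"y": 0,"z": 2.5,"roll": 0,"claw": 1},{"x": 0,"y": 0,"z": 3.5,"roll": 0,"claw": 1},{"x": 0,"y": 0,"z": 4.5,"roll": 0,"claw": 1}]}}

```text
clock: 18.03
eef_pos: [594.8, 153.9, 64.9]
tool_rot: [3.136, 0.016, 1.163]
force: [0.5, -0.6, -4.3]
width: 18.9
```

Call:
{"method": "send_rows", "body": {"rows": [{"x": 0,"y": 0,"z": 1.5,"roll": 0,"claw": 1},{"x": 0,"y": 0,"z": 3,"roll": 0,"claw": 1},{"x": 0,"y": 0,"z": 4.5,"roll": 0,"claw": 1},{"x": 0,"y": 0,"z": 4.5,"roll": 0,"claw": 1},{"x": 0,"y": 0,"z": 4.5,"roll": 0,"claw": 1}]}}

```text
clock: 18.45
eef_pos: [595.3, 154.1, 109.9]
tool_rot: [3.134, 0.014, 1.163]
force: [0.5, -1.3, -4.3]
width: 19.0
```

```bash
python3 - <<'E'
from h import *
s=ctrl.read_state();print(s["eef_pos"],s["tool_rot"],s["force"],s["torque"],s["width"])
im,d=ctrl.get_image("scene")
cv2.imwrite("pics/a5.png",cv2.resize(im[60:285,70:370],None,fx=2.6,fy=2.6,interpolation=cv2.INTER_CUBIC))
E
```

```text
[595.34090186 154.06752362 109.89180716] [3.13426871 0.01446933 1.16266886] [ 0.50790268 -1.29429292 -4.26825215] [ 0.00193795  0.00633464 -0.01447494] 19.0275701000939
```

View pics/a5.png

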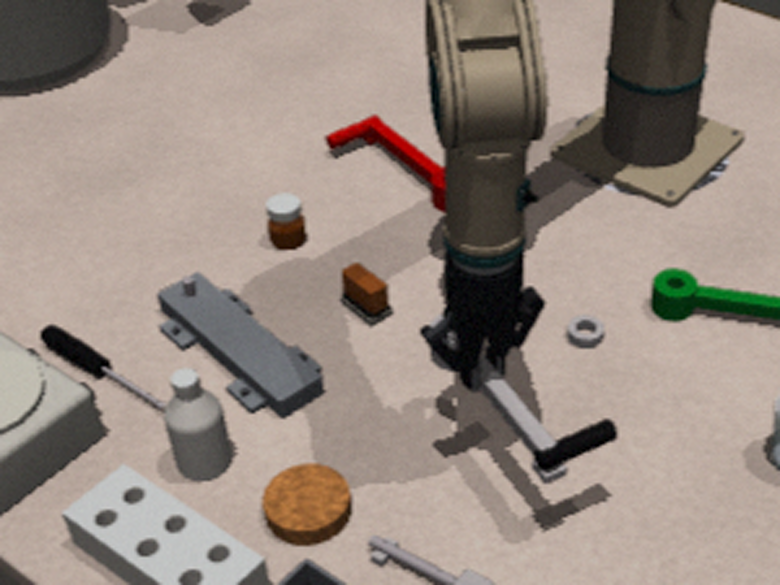

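The lever is level in the fingers in the crop (500,400), and the bystanders are unmoved. I'm carrying it to the stub.

Call:
{"method": "send_rows", "body": {"rows": [{"x": 0.2,"y": -1,"z": 0,"roll": 0.7,"claw": 1},{"x": 0.4,"y": -3,"z": 0,"roll": 1.4,"claw": 1},{"x": 0.6,"y": -5,"z": 0,"roll": 2.1,"claw": 1},{"x": 0.9,"y": -7,"z": 0,"roll": 2.8,"claw": 1},{"x": 1.2,"y": -9,"z": 0,"roll": 3.4,"claw": 1}]}}

```text
clock: 18.92
eef_pos: [606.0, 61.7, 107.4]
tool_rot: [3.138, 0.018, 1.223]
force: [-0.2, 0.7, -4.2]
width: 19.1
```

Call:
{"method": "send_rows", "body": {"rows": [{"x": 0.2,"y": -2,"z": 0,"roll": 0.7,"claw": 1},{"x": 0.4,"y": -4,"z": 0,"roll": 1.4,"claw": 1},{"x": 0.6,"y": -6,"z": 0,"roll": 2.1,"claw": 1},{"x": 0.9,"y": -8,"z": 0,"roll": 2.8,"claw": 1},{"x": 1.2,"y": -10,"z": 0,"roll": 3.4,"claw": 1}]}}

```text
clock: 19.33
eef_pos: [617.7, -38.3, 107.4]
tool_rot: [3.138, 0.017, 1.282]
force: [0.6, 0.6, -4.5]
width: 19.0
```

Call:
{"method": "send_rows", "body": {"rows": [{"x": 0.2,"y": -2,"z": 0,"roll": 0.7,"claw": 1},{"x": 0.4,"y": -4,"z": 0,"roll": 1.4,"claw": 1},{"x": 0.6,"y": -6,"z": 0,"roll": 2.1,"claw": 1},{"x": 0.9,"y": -8,"z": 0,"roll": 2.8,"claw": 1},{"x": 1.2,"y": -9.5,"z": 0,"roll": 3.3,"claw": 1}]}}

```text
clock: 19.75
eef_pos: [629.3, -134.9, 107.1]
tool_rot: [3.139, 0.018, 1.338]
force: [0.4, -1.0, -4.0]
width: 18.9
```

Call:
{"method": "send_rows", "body": {"rows": [{"x": 0.2,"y": -1.5,"z": 0,"roll": 0.7,"claw": 1},{"x": 0.5,"y": -3,"z": 0,"roll": 1.4,"claw": 1},{"x": 0.8,"y": -4.5,"z": 0,"roll": 2.1,"claw": 1},{"x": 1.1,"y": -6,"z": 0,"roll": 2.8,"claw": 1},{"x": 1.1,"y": -7,"z": 0,"roll": 3.3,"claw": 1}]}}

```text
clock: 20.17
eef_pos: [640.8, -204.3, 107.1]
tool_rot: [3.138, 0.017, 1.396]
force: [0.4, -1.1, -4.6]
width: 19.2
```

Call:
{"method": "send_rows", "body": {"rows": [{"x": 0,"y": 0,"z": 0,"roll": 0,"claw": 1},{"x": 0,"y": 0,"z": 0,"roll": 0,"claw": 1},{"x": 0,"y": 0,"z": 0,"roll": 0,"claw": 1}]}}

```text
clock: 20.42
eef_pos: [641.2, -199.6, 108.4]
tool_rot: [3.137, 0.015, 1.398]
force: [-0.5, 1.0, -2.7]
width: 18.9
```

```bash
python3 - <<'E'
from h import *
s=ctrl.read_state();print(s["eef_pos"],s["tool_rot"],s["force"],s["torque"],s["width"])
for cam in ["scene","top"]:
    im,d=ctrl.get_image(cam);P=cloud(cam,d.astype(float)); np.savez(f"/tmp/f_{cam}.npz",im=im,d=d)
    m=(P[...,2]>110)&(P[...,2]<140)&(np.hypot(P[...,0]-632,P[...,1]+259)<32);q=P[m]
    if len(q)>5: print(cam,"boss",len(q),cv2.minEnclosingCircle(q[:,:2].astype(np.float32)),q.mean(0))
    m=(P[...,2]>105)&(P[...,2]<140)&(P[...,1]>-145)&(P[...,1]<-95)&(P[...,0]>630)&(P[...,0]<690);q=P[m]
    if len(q)>5:
        p=np.polyfit(q[:,1],q[:,0],1);print("bar",len(q),q.mean(0),q[:,2].max(),90-np.degrees(np.arctan(p[0])),"zslope",np.polyfit(q[:,1],q[:,2],1)[0])
    for n,z in [("lever",92),("lever_foot",92)]:
        for r in ctrl.place_of(cam,n)[:4]:
            w=px2w(cam,r["uv"],z)
            if 550<w[0]<720 and w[1]<0: print(n,r["confidence"],w)
    if cam=="scene": cv2.imwrite("pics/a6.png",cv2.resize(im[60:285,70:370],None,fx=2.6,fy=2.6,interpolation=cv2.INTER_CUBIC))
E
```

```text
[ 641.23521257 -199.59328852  108.36074938] [3.13714877 0.01453424 1.39798349] [-0.50973272  1.02788901 -2.72030285] [ 0.12662261  0.01926389 -0.02493469] 18.873790957954608
scene boss 34 ((635.575439453125, -251.561767578125), 25.855627059936523) [ 642.5329925  -254.25118201  122.33653765]
bar 117 [ 659.94087453 -119.28544861  119.952416  ] 127.15157927577388 81.85623557077716 zslope 0.009207356044528615
lever 0.91 [ 630.61101394 -259.86930618   92.        ]
lever_foot 0.91 [664.44716427 -72.25291656  92.        ]
top boss 119 ((628.1109619140625, -259.83245849609375), 25.629499435424805) [ 618.0859691  -261.08722945  127.2334081 ]
bar 129 [ 653.6740003  -120.49430414  121.62448127] 127.62620056970059 80.6666706893799 zslope 0.03245661761296831
lever_foot 0.8 [653.55880253 -82.07881512  92.        ]
```

View pics/a6.png

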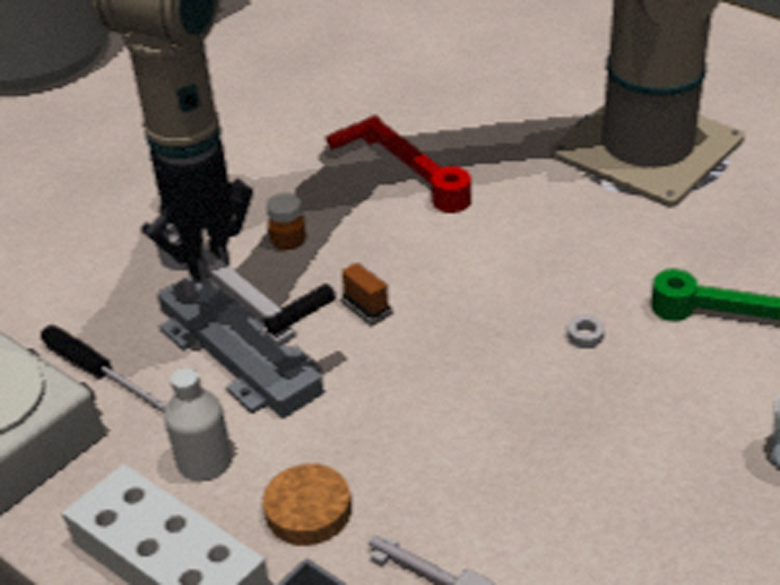

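The boss is over the stub (scene network: 630.6,-259.9, against stub at about 632,-259) and the foot is over the plain end. The stone and bystanders are in place. I'll let it settle and then check it is still.

Call:
{"method": "send_rows", "body": {"rows": [{"x": 0,"y": 0,"z": 0,"roll": 0,"claw": 1},{"x": 0,"y": 0,"z": 0,"roll": 0,"claw": 1},{"x": 0,"y": 0,"z": 0,"roll": 0,"claw": 1},{"x": 0,"y": 0,"z": 0,"roll": 0,"claw": 1},{"x": 0,"y": 0,"z": 0,"roll": 0,"claw": 1}]}}

```text
clock: 21.13
eef_pos: [641.6, -201.1, 108.7]
tool_rot: [3.136, 0.016, 1.397]
force: [-0.1, -0.0, -3.6]
width: 18.8
```

Call:
{"method": "send_rows", "body": {"rows": [{"x": 0,"y": 0,"z": 0,"roll": 0,"claw": 1},{"x": 0,"y": 0,"z": 0,"roll": 0,"claw": 1},{"x": 0,"y": 0,"z": 0,"roll": 0,"claw": 1},{"x": 0,"y": 0,"z": 0,"roll": 0,"claw": 1},{"x": 0,"y": 0,"z": 0,"roll": 0,"claw": 1}]}}

```text
clock: 21.55
eef_pos: [641.7, -201.1, 108.7]
tool_rot: [3.136, 0.016, 1.397]
force: [0.5, -0.0, -4.0]
width: 18.9
```

```bash
python3 - <<'E'
from h import *
s=ctrl.read_state();print(s["eef_pos"],s["tool_rot"],np.abs(s["qd"]).max(),s["force"],s["torque"])
for cam in ["scene","top"]:
    ctrl.get_image(cam)
    for n,z in [("lever",89),("lever_foot",89)]:
        for r in ctrl.place_of(cam,n)[:4]:
            w=px2w(cam,r["uv"],z)
            if 550<w[0]<720 and w[1]<0: print(cam,n,r["confidence"],w)
E
```

```text
[ 641.65772101 -201.06861934  108.69625405] [3.13613353 0.01591992 1.39684367] 0.0013677572585272337 [ 0.51581555 -0.02827576 -4.01763566] [ 0.0133216   0.00385263 -0.00912617]
scene lever 0.93 [ 628.58252222 -259.27383181   89.        ]
scene lever_foot 0.59 [658.70076511 -81.77651571  89.        ]
top lever 0.84 [ 627.82863604 -265.34452508   89.        ]
top lever_foot 0.74 [654.15294301 -82.39582274  89.        ]
```

```bash
python3 -c "
from cell import ctrl
print(ctrl.finish_job())"
```

```text
the job is handed in; nothing more can be done
None
```

I stroked the stone along the bed, stood it back on the bench, and handed the job in holding the lever over the stub. The clock read about 21.7 s, and the hand-in gives no verdict.

- **Stone:** It was pressed on the bed at about 7 N and rubbed from about x = -44 mm to +92 mm of the bracket in one stroke. It then went upright onto the bench, well clear of the bracket, and was released. The last picture shows it still standing there.
- **First grip was wrong:** I misread the stone's orientation and gripped it across its 60 mm length. I let go, turned 90° and regripped across the wood. That second grip was about 10 mm higher than recommended because the arm would not go lower there, but it held for the whole stroke.
- **Lever:** It was gripped about 58 mm from the hole, where the balance point is 56 mm. It hangs level to within about 2°, still, with its underside about 37 mm above the stub's top.
- **Hole position:** From the arm's own position, the hole is within about 2 mm of the stub's axis. The networks put it 3–7 mm off, inside the 12 mm limit.
- **Foot position (checks disagree):** The arm's position puts the foot within a couple of mm of its place. The last network readings put it 11–15 mm off, still within 20 mm, though an earlier scene reading had agreed to about 2 mm.
- **Bystanders:** None looked moved in the last picture, taken about 1 s before hand-in.

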